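Raise a culture jar to the lens with a cam lever

ROBOT

A 6-joint arm with a two-finger parallel gripper is mounted at the origin on the work surface. World frame = base frame: x ahead of the robot, y to its left, z up, the work surface at z = 0. Lengths are in m, angles in rad, forces in N, time in s.
With the tool pointing down it reaches from about 0.35 to 0.85 m from the base axis. Payload 8.1 kg.
Tool frame: the origin (TCP) lies at the very end of the fingers, on their centre line; the grasp point (between the pads) lies 19 mm behind it; y points along the fingers, x is the direction in which the jaws open and shut, and the axes are right-handed (so a half turn about y gives the same grasp; the last joint's range is limited). The gripper opens to 93 mm and grips with 3 to 60 N. Pads are 15 mm wide; open, the fingers measure 128 mm over their backs; the gripper's body (75 mm by 188 mm) begins 65 mm behind the grasp point.
Start: joints at [1.16, 0.13, 1.488, -0, 1.523, -0.085], TCP at [0.192, 0.568, 0.219] pointing down, gripper open.
Joint ranges: [-2.96, 2.96], [-0.89, 2.26], [0.02, 2.5], [-1.34, 4.48], [0, 2.73], [-2.66, 2.66]. Speed limits (rad/s): [2.39, 2.39, 2.79, 3.14, 3.14, 3.14].

INTERFACE

Orientations are given as a unit quaternion [w, x, y, z].
In Python, from plant import bot gives the robot as it stands. The module is installed in compiled form; this text tells all that it offers.
- The arm moves only by the tool send_rows, never from a script. Its argument "commands" is a list of rows, each a list of 5 numbers: the shift along the tool's x, y, z in m, then the turn about the tool's y in degrees, then the opening, from 0 (shut) to 1 (fully open). In form: [[tx, ty, tz, twist, claw], ...]. A call has 1 to 8 rows; each row is the pose to reach, as a shift and turn from the pose measured when the call began, along the tool's axes at that moment; what a row does not reach only later rows make up. A row lasts 1/12 s, in which the tool goes at most 41.7 mm and 7.16 degrees, less where a joint would pass 70% of its speed; a pose out of reach is approached as far as the arm can. A call with a gripper value outside its range is refused whole. The fingers move at their own pace and stop on an object; "force" is the grip in N (left out, the last holds). Time passes only in rows, so rows that repeat a pose let the fingers close. It gives the time, the measured TCP pose, the force and the opening at its end, in the units of the state.
- bot.sense(): the state, without advancing time (a new reading comes with each control period).
- bot.snapshot(name): name is "scene" or "side" or "wrist"; returns a dict with "image" (400x640x3 uint8, red, green, blue), "K" (3x3 intrinsics, pixels), "extrinsics" (4x4, takes a point from camera to world coordinates); the wrist camera has in their place "tool_from_camera" (4x4, takes a point from camera to tool coordinates, whose origin is the TCP and whose axes are the tool frame's). Camera axes: x right, y down, z forward; pixel columns grow to the right and rows downward; lengths in m; the calibration is good to about 2 mm. A picture is of the moment at which its call begins: read the wrist's pose just before it. There is no depth.
- bot.close_job(): hands the job in, once; it reports no verdict.
Trained networks look in a picture, given as the dict that the camera call returned (one of the last four; its "shot" number tells which), for a name from the list of things; names that differ only in an ending like _2 or _b are one class to them, and where a whole thing is asked for, a point or a joint stands for the part that bears it (a point fixed in the world has none). Each returns a list of dicts, best first, with "p" (0 to 1); they miss things now and then, are a little off and sometimes report something else, mostly with a low value. They report only what shows in the picture. A call takes as long as a camera call.
- bot.outline_of(picture, label): "mask" (400x640 bool, what is visible of it).
- bot.spot_point(picture, label): "centre" ([x, y, z] in m, in the coordinates of the camera as it stood for that picture, good to about 4 mm: a listed point, or the origin of a listed thing).
The state is a dict: "time_s": time; "q": joint angles; "joint_vel": joint speeds; "tau": joint torques, N m; "ee_pos": TCP position; "orientation": TCP orientation; "force": force on the tool from outside, world axes, zero at the start; "moment": the same for the moment, N m; "grip_width": opening from 0.0 (shut) to 1.0 (fully open).
Only numpy, scipy, OpenCV 4.12 (cv2) and the standard library are available. Lean on these libraries where they do the work, as an engineer would, in place of code of your own. Each camera call takes 0.05 s, during which the arm holds its last target.

TASK

Set the short culture jar gently upright on the middle of the small round table of the viewing stand, while the stand's cam lever is still down, and let go of the jar. Then swing the lever up until it stands straight up, where the cam lifts the jar highest in front of the lens; the lever springs back when let go, so finish while holding it there. Leave the other things on the bench where they are.

Things in the scene. Friction and masses are not known exactly. Their poses are not given: they have to be found in the camera images.
- short_jar_center (a point): Centre (half-way up, 36 mm above its underside) of the short culture jar: clear glass, 56 mm in diameter, white screw lid 54 mm in diameter (top 18 mm), 72 mm tall in all, 0.14 to 0.28 kg. The one short jar of three loose jars standing to the robot's right; the other two are as wide but 112 mm tall. z is up the jar.
- stand: The viewing stand, fixed to the bench. Origin on the bench straight below the middle of its round table; x horizontal, square to the lever's shaft, away from the side where the lever lies; y along the shaft; z up. Grey base 160 (x) by 210 (y) by 12 mm. A lens barrel 48 mm in diameter stands on the +y side, near face 93 mm from the origin, top 179 mm above the bench.
- lift_seat (a point): Centre of the flat top of the small round aluminium table, 42 mm in diameter, 10 mm thick, on which the jar must stand; under it a steel crossbar 145 mm (x) by 26 mm (y), and the cam. 101 mm above the bench with the lever down, 118 mm at the highest. Axes as stand.
- lever_shaft (a point): Point on the axis of the cam lever's horizontal shaft, 50 mm above the bench, 105 mm from the stand's middle towards its -y side, straight below the middle of the grip when the lever is upright. The lever turns about this axis (along y of stand).
- lever_grip (a point): Middle (on the centre line) of the lever's grip: a black round bar 16 mm in diameter, 76 mm long, parallel to the shaft, 120 mm from it. The flat steel lever arm (8 mm thick) joins the end nearest the table, 45 mm from this point; the other end is free. Lever down: 76 mm above the bench and 117 mm from the shaft towards -x of stand; upright: 170 mm above the bench.
- lever (a joint): Angle of the cam lever (rad): 0 = down on its stop, 77 degrees from upright; 1.35 = straight up, where the eccentric cam lifts highest (17 mm); beyond that the table sinks again; stop at 1.85. It swings up and over from -x towards +x of stand. A spring drives it back to 0: about 2 N at the grip at the start, 4 N at the top.

How it is judged:
By the outcome, as a careful person would: the job done as asked, in the order asked, and still so for the second after the job is handed in, while the arm keeps its last pose, push and grip.
It also fails if it takes over 64 s, if anything falls off the work surface, if the arm or the gripper's body presses on something with over 40 N, if the wrist force passes 120 N, or if a joint passes its speed limit or range.

## Working session

There is one attempt and no reset: what is moved stays moved. The work goes in short steps, Python scripts to look and compute and a tool call to move; the robot and the scene stay as the last step left them, time stands still between calls to the robot, and variables do not carry over. Pictures are saved under pics/ and viewed, and the job is handed in when it is done.

Besides the shell and the picture viewer there is one more tool, called as name(argument=value, ...), one argument or row to a line, values as JSON. send_rows: Moves the arm, as the interface text tells. Its arguments: {"type":"object","properties":{"commands":{"type":"array","items":{"type":"array","items":{"type":"number"}}},"force":{"type":"number"}},"required":["commands"]}

```bash
mkdir -p pics; cat > h.py <<'E'
from plant import bot
import numpy as np, cv2
from scipy.spatial.transform import Rotation as R
def Rt(s):
    w,x,y,z=s["orientation"]; return R.from_quat([x,y,z,w]).as_matrix()
def world(pic,c,s):
    c=np.append(c,1)
    if "extrinsics" in pic: return (np.array(pic["extrinsics"])@c)[:3]
    p=(np.array(pic["tool_from_camera"])@c)[:3]
    return Rt(s)@p+np.array(s["ee_pos"])
def save(pic,n): cv2.imwrite("pics/"+n+".png",cv2.cvtColor(pic["image"],cv2.COLOR_RGB2BGR))
def proj(pic,P,s):
    if "extrinsics" in pic: T=np.array(pic["extrinsics"])
    else:
        W=np.eye(4);W[:3,:3]=Rt(s);W[:3,3]=s["ee_pos"];T=W@np.array(pic["tool_from_camera"])
    c=np.linalg.inv(T)@np.append(P,1); u=np.array(pic["K"])@c[:3]; return u[:2]/u[2]
E
python3 - <<'E'
from h import *
s=bot.sense();print(s);print(Rt(s).round(3))
for n in("scene","side","wrist"):
    s=bot.sense();p=bot.snapshot(n);save(p,n+"0")
    for l in("short_jar_center","stand","lift_seat","lever_shaft","lever_grip"):
        for d in bot.spot_point(p,l)[:2]: print(n,l,round(d["p"],2),world(p,d["centre"],s).round(4))
E
```

```text
{'time_s': 0.0, 'q': array([ 1.15958986e+00,  1.31147222e-01,  1.48930321e+00, -1.39197678e-05,
        1.52299560e+00, -8.54129079e-02]), 'joint_vel': array([ 0.00021091, -0.00102934,  0.00077148,  0.0005639 , -0.00031578,
        0.00240485]), 'tau': array([-6.21837953e-04, -5.59830594e+01, -4.91763747e+01,  7.68582872e-02,
        3.57072044e-02, -2.47348516e-04]), 'ee_pos': array([0.19179446, 0.56790662, 0.21758264]), 'orientation': array([-0.5741296 ,  0.57480857,  0.41173168, -0.41285267]), 'force': array([ 0.23568079, -0.92386319,  0.17407591]), 'moment': array([-3.59403808e-05, -3.48634947e-02, -1.17245124e-02]), 'grip_width': 0.9954709836616886}
[[ 0.32  -0.001 -0.947]
 [ 0.947 -0.002  0.32 ]
 [-0.002 -1.     0.   ]]
scene short_jar_center 0.79 [ 0.5458 -0.3755  0.0358]
scene stand 0.58 [ 0.6023  0.112  -0.0032]
scene lift_seat 0.96 [0.6007 0.1139 0.0993]
scene lever_grip 0.61 [0.4787 0.0146 0.0753]
side short_jar_center 0.55 [ 0.5475 -0.3786  0.0334]
side short_jar_center 0.28 [0.5984 0.1126 0.1004]
side stand 0.89 [ 0.603   0.1083 -0.0034]
side lift_seat 0.71 [0.5991 0.1117 0.0988]
side lever_grip 0.97 [0.4742 0.013  0.0783]
```

View pics/scene0.png

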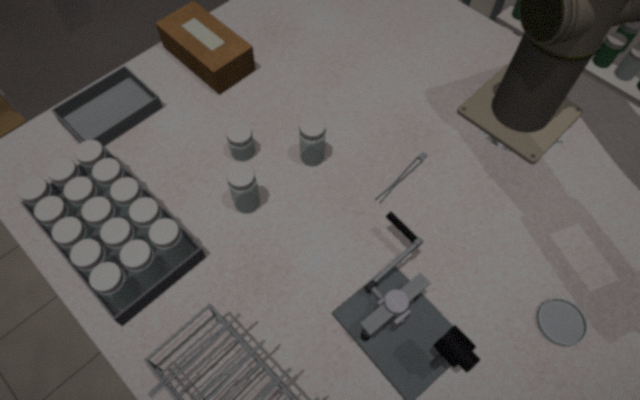

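View pics/side0.png

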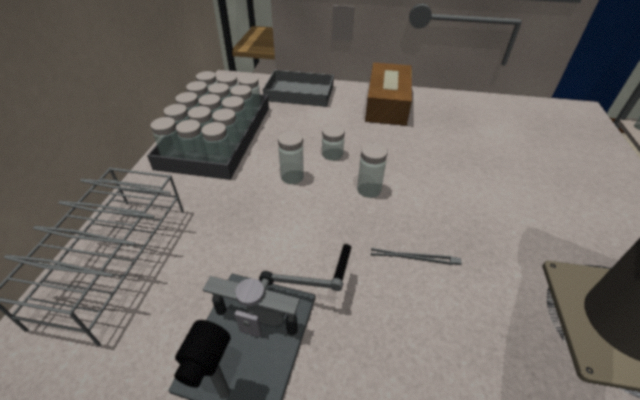

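View pics/wrist0.png

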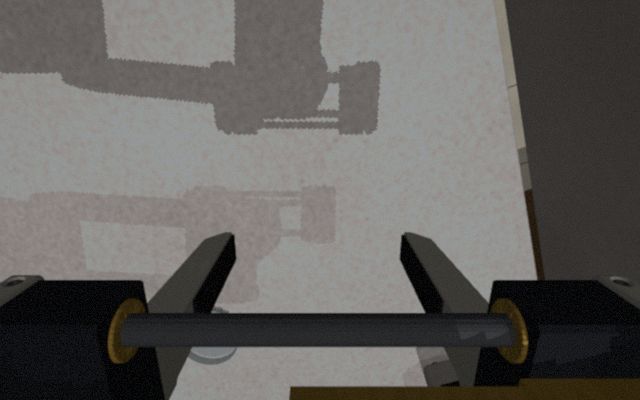

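The short jar is at about (240,143) in scene and (333,143) in side, with two tall jars next to it. The stand is at about (397,300) in scene, with its lever on the robot side, down. Next I measure the stand's yaw and where the tall jars stand.

```bash
python3 - <<'E'
from h import *
from scipy.optimize import least_squares
pics={n:bot.snapshot(n) for n in("scene","side")}
def ray(p,uv):
    T=np.array(p["extrinsics"]);d=T[:3,:3]@np.linalg.inv(p["K"])@np.array([uv[0],uv[1],1]);return T[:3,3],d
def atz(p,uv,z):
    o,d=ray(p,uv);return (o+d*(z-o[2])/d[2]).round(3)
for n,l in(("scene",[(243,177),(313,128)]),("side",[(291,141),(373,153)])):
    for uv in l: print(n,"tall lid",atz(pics[n],uv,.112))
# short jar: compare mask centroid with predicted silhouettes
for n,p in pics.items():
    for l in("short_jar_center","lever_grip","lift_seat"):
        for d in bot.outline_of(p,l)[:2]:
            ys,xs=np.nonzero(d["mask"]);print(n,l,round(d["p"],2),len(xs),xs.mean().round(1),ys.mean().round(1),xs.min(),xs.max(),ys.min(),ys.max())
    print(n,"pred jar",proj(p,[.5467,-.377,.036],None).round(1),"seat",proj(p,[.5999,.1128,.101],None).round(1),"grip",proj(p,[.4765,.0138,.076],None).round(1))
    im=cv2.resize(p["image"],None,fx=1,fy=1)
a=pics["scene"]["image"][190:390,320:500];b=pics["side"]["image"][230:400,160:370]
save({"image":cv2.resize(a,None,fx=3,fy=3)},"sc_z");save({"image":cv2.resize(b,None,fx=3,fy=3)},"si_z")
E
```

```text
scene tall lid [ 0.63  -0.258  0.112]
scene tall lid [ 0.45  -0.248  0.112]
side tall lid [ 0.623 -0.254  0.112]
side tall lid [ 0.446 -0.244  0.112]
scene short_jar_center 0.91 854 241.0 141.2 228 254 122 160
scene lever_grip 0.58 787 393.3 256.8 365 421 212 316
scene lift_seat 0.71 1301 394.5 303.3 361 428 274 333
scene pred jar [241.  140.9] seat [398.4 300.3] grip [398.9 225.1]
side short_jar_center 0.94 745 332.7 141.4 322 344 123 159
side lever_grip 0.64 1648 298.0 286.5 244 351 243 325
side lift_seat 0.72 1966 250.7 293.9 202 298 276 319
side pred jar [332.8 141.9] seat [249.4 291.8] grip [341.7 260.6]
```

View pics/sc_z.png

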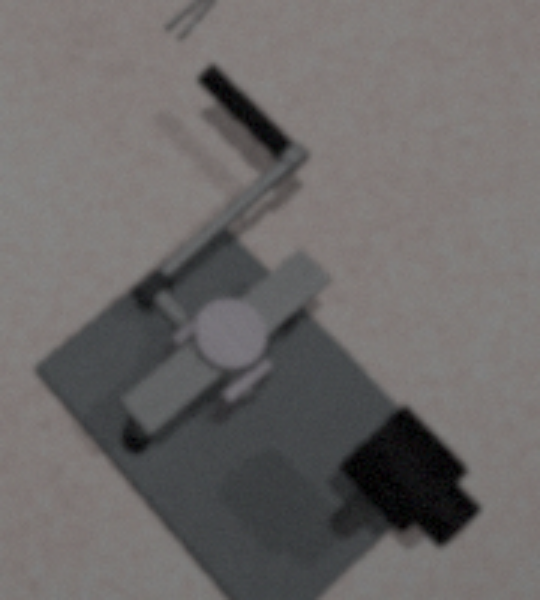

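View pics/si_z.png

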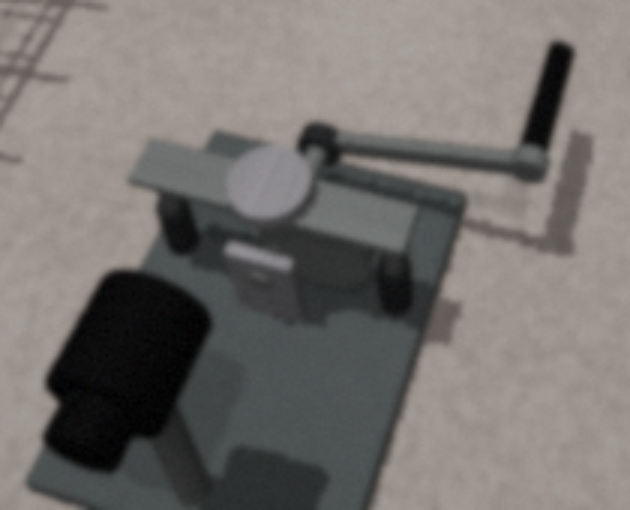

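```bash
python3 - <<'E'
from h import *
from scipy.optimize import least_squares
pics={n:bot.snapshot(n) for n in("scene","side")}
gx,gz=-.117,.076
obs=[("scene",(397.3,301),(0,0,.101)),("side",(250,291),(0,0,.101)),
("scene",(389.7,214.3),(gx,-.143,gz)),("scene",(418.3,241),(gx,-.060,gz)),
("side",(347,246),(gx,-.143,gz)),("side",(337.7,283.3),(gx,-.060,gz)),
# crossbar top ends (centre of short edges)
("scene",(320+317/3,190+265/3),(-.0725,0,.091)),("scene",(320+133/3,190+414/3),(.0725,0,.091))]
def W(v,P): c,s=np.cos(v[2]),np.sin(v[2]);return np.array([v[0]+c*P[0]-s*P[1],v[1]+s*P[0]+c*P[1],P[2]])
f=lambda v:np.concatenate([proj(pics[n],W(v,P),None)-uv for n,uv,P in obs])
r=least_squares(f,[.6,.113,0],loss="soft_l1");print(r.x,np.degrees(r.x[2]));print(f(r.x).reshape(-1,2).round(1))
print("grip",W(r.x,(gx,-.105,gz)),"shaft",W(r.x,(0,-.105,.05)))
E
```

```text
[ 0.60108383  0.11120191 -0.10249908] -5.872764856408301
[[-0.1 -0.9]
 [-1.  -0.3]
 [-1.5 -2. ]
 [ 0.1  1.6]
 [ 0.9 -0.1]
 [-1.5  2.6]
 [ 0.3 -1.1]
 [ 0.7  0.1]]
grip [0.47395433 0.0187244  0.076     ] shaft [0.59034026 0.00675299 0.05      ]
```

send_rows(
  commands=[
    [-0.781,0.02,-0.639,77.3,1],
    [-0.781,0.02,-0.639,77.3,1],
    [-0.781,0.02,-0.639,77.3,1],
    [-0.781,0.02,-0.639,77.3,1],
    [-0.781,0.02,-0.639,77.3,1],
    [-0.781,0.02,-0.639,77.3,1],
    [-0.781,0.02,-0.639,77.3,1],
    [-0.781,0.02,-0.639,77.3,1],
  ],
)

```text
time_s: 2.07
ee_pos: [0.3096, 0.2549, 0.2122]
orientation: [0.702, -0.702, -0.085, 0.084]
force: [1.2, 0.2, 0.1]
grip_width: 1.0
```

```bash
cat > go.py <<'E'
import sys
from h import *
def go(x,y,z,yaw=-5.9):
    s=bot.sense();M=Rt(s);d=M.T@(np.array([x,y,z])-s["ee_pos"])
    cy=np.degrees(np.arctan2(M[1,0],M[0,0]))
    print("t",round(s["time_s"],2),"ee",s["ee_pos"].round(4),"yaw",cy.round(2),"tilt",M[:,1].round(3),"f",s["force"].round(1),"g",round(s["grip_width"],3),"q6",s["q"][5].round(2))
    print("shift",d.round(4),"twist",round((cy-yaw+180)%360-180,2))
if __name__=="__main__": go(*map(float,sys.argv[1:]))
E
python3 go.py .547 -.377 .2
```

```text
t 2.07 ee [0.3096 0.2549 0.2122] yaw 13.72 tilt [ 0.001  0.    -1.   ] f [1.2 0.2 0.1] g 1.0 q6 0.32
shift [ 0.0808  0.0121 -0.6701] twist 19.62
```

send_rows(
  commands=[
    [0.081,0.012,-0.67,19.6,1],
    [0.081,0.012,-0.67,19.6,1],
    [0.081,0.012,-0.67,19.6,1],
    [0.081,0.012,-0.67,19.6,1],
    [0.081,0.012,-0.67,19.6,1],
    [0.081,0.012,-0.67,19.6,1],
    [0.081,0.012,-0.67,19.6,1],
    [0.081,0.012,-0.67,19.6,1],
  ],
)

```text
time_s: 2.73
ee_pos: [0.4269, -0.0578, 0.2065]
orientation: [0.706, -0.706, 0.036, -0.037]
force: [0.3, 1.2, 0.9]
grip_width: 0.998
```

```bash
python3 go.py .547 -.377 .2
```

```text
t 2.73 ee [ 0.4269 -0.0578  0.2065] yaw -5.9 tilt [ 0.002  0.    -1.   ] f [0.3 1.2 0.9] g 0.998 q6 -0.15
shift [ 0.1522  0.0067 -0.3052] twist -0.0
```

send_rows(
  commands=[
    [0.152,0.007,-0.305,0,1],
    [0.152,0.007,-0.305,0,1],
    [0.152,0.007,-0.305,0,1],
    [0.152,0.007,-0.305,0,1],
    [0.152,0.007,-0.305,0,1],
    [0.152,0.007,-0.305,0,1],
    [0.152,0.007,-0.305,0,1],
    [0.152,0.007,-0.305,0,1],
  ],
)

```text
time_s: 3.4
ee_pos: [0.5437, -0.3698, 0.1996]
orientation: [0.706, -0.706, 0.036, -0.037]
force: [0.1, 0.3, 0.7]
grip_width: 1.0
```

```bash
python3 - <<'E'
from h import *
s=bot.sense();p=bot.snapshot("wrist");save(p,"w1")
for d in bot.spot_point(p,"short_jar_center")[:3]: print(round(d["p"],2),world(p,d["centre"],s).round(4))
print(proj(p,[.547,-.377,.036],s),proj(p,[.547,-.377,.072],s))
for d in bot.outline_of(p,"short_jar_center")[:2]:
    ys,xs=np.nonzero(d["mask"]);print(round(d["p"],2),len(xs),xs.min(),xs.max(),ys.min(),ys.max())
E
python3 go.py .547 -.377 .018
```

```text
[321.25246345 180.3151478 ] [321.75829258 190.49810498]
0.79 2990 294 351 149 215
t 3.55 ee [ 0.5427 -0.3698  0.1969] yaw -6.08 tilt [-0.001  0.003 -1.   ] f [-0.3  0.7 -0.5] g 0.998 q6 -0.57
shift [ 0.0053  0.1788 -0.0071] twist -0.18
```

View pics/w1.png

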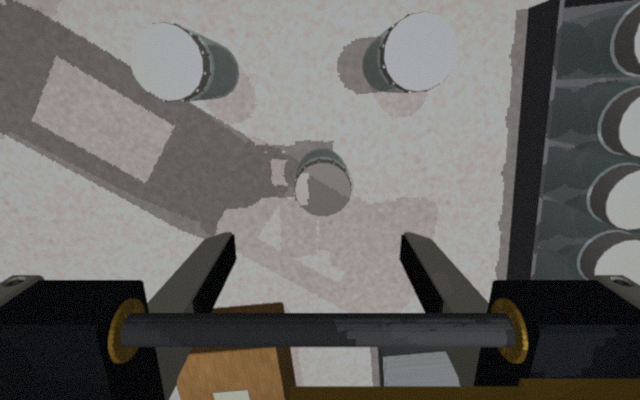

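send_rows(
  commands=[
    [0.006,0.02,-0.005,0,1],
    [0.006,0.05,-0.005,0,1],
    [0.006,0.085,-0.005,0,1],
    [0.006,0.12,-0.005,0,1],
    [0.006,0.15,-0.005,0,1],
    [0.006,0.17,-0.005,0,1],
    [0.006,0.179,-0.005,0,1],
    [0.006,0.179,-0.005,0,1],
  ],
)

```text
time_s: 4.22
ee_pos: [0.5464, -0.3727, 0.0157]
orientation: [0.708, -0.704, 0.039, -0.036]
force: [-0.3, -1.3, -0.2]
grip_width: 1.003
```

```bash
python3 go.py .548 -.3755 .018; python3 - <<'E'
from h import *
p=bot.snapshot("side");save({"image":cv2.resize(p["image"][60:260,200:480],None,fx=2.5,fy=2.5)},"s2")
E
```

```text
t 4.22 ee [ 0.5464 -0.3727  0.0157] yaw -6.03 tilt [-0.004  0.005 -1.   ] f [-0.3 -1.3 -0.2] g 1.003 q6 -0.57
shift [ 0.0018 -0.0023 -0.0026] twist -0.13
```

View pics/s2.png

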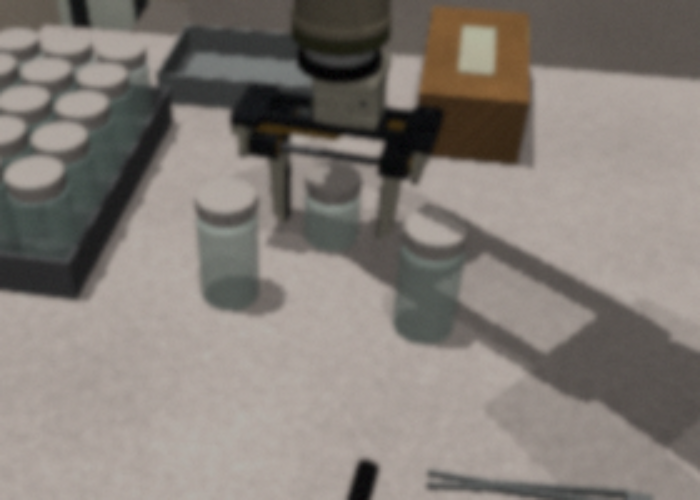

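send_rows(
  commands=[
    [0.002,-0.002,-0.0025,0,1],
    [0.002,-0.002,-0.0025,0,0.75],
    [0.002,-0.002,-0.0025,0,0.55],
    [0.002,-0.002,-0.0025,0,0.5],
    [0.002,-0.002,-0.0025,0,0.5],
    [0.002,-0.002,-0.0025,0,0.5],
    [0.002,-0.002,-0.0025,0,0.5],
    [0.002,-0.002,-0.0025,0,0.5],
  ],
  force=20,
)

```text
time_s: 4.93
ee_pos: [0.5492, -0.3766, 0.02]
orientation: [0.707, -0.705, 0.038, -0.036]
force: [-1.8, 1.2, 1.5]
grip_width: 0.597
```

```bash
python3 go.py .548 -.3755 .2
```

```text
t 4.93 ee [ 0.5492 -0.3766  0.02  ] yaw -6.03 tilt [-0.002  0.003 -1.   ] f [-1.8  1.2  1.5] g 0.597 q6 -0.57
shift [-0.0018 -0.18    0.0015] twist -0.13
```

send_rows(
  commands=[
    [0,-0.01,0,0,0.4],
    [0,-0.03,0,0,0.4],
    [0,-0.055,0,0,0.4],
    [0,-0.085,0,0,0.4],
    [0,-0.115,0,0,0.4],
    [0,-0.145,0,0,0.4],
    [0,-0.165,0,0,0.4],
    [0,-0.175,0,0,0.4],
  ],
)

```text
time_s: 5.6
ee_pos: [0.5508, -0.3781, 0.1998]
orientation: [0.706, -0.706, 0.036, -0.038]
force: [0.3, -0.0, -2.5]
grip_width: 0.599
```

```bash
python3 go.py .601 .112 .2
```

```text
t 5.6 ee [ 0.5508 -0.3781  0.1998] yaw -6.03 tilt [ 0.002  0.    -1.   ] f [ 0.3 -0.  -2.5] g 0.599 q6 -0.57
shift [-1.600e-03 -1.000e-04  4.927e-01] twist -0.13
```

send_rows(
  commands=[
    [0,0,0.01,0,0.4],
    [0,0,0.03,0,0.4],
    [0,0,0.06,0,0.4],
    [0,0,0.09,0,0.4],
    [0,0,0.12,0,0.4],
    [0,0,0.15,0,0.4],
    [0,0,0.18,0,0.4],
    [0,0,0.21,0,0.4],
  ],
)

```text
time_s: 6.27
ee_pos: [0.5717, -0.1667, 0.1975]
orientation: [0.707, -0.706, 0.038, -0.037]
force: [0.2, -0.2, -1.9]
grip_width: 0.601
```

send_rows(
  commands=[
    [-0.001,0,0.03,0,0.4],
    [-0.001,0,0.06,0,0.4],
    [-0.001,0,0.09,0,0.4],
    [-0.001,0,0.12,0,0.4],
    [-0.001,0,0.15,0,0.4],
    [-0.001,0,0.18,0,0.4],
    [-0.001,0,0.205,0,0.4],
    [-0.001,0,0.225,0,0.4],
  ],
)

```text
time_s: 6.93
ee_pos: [0.5927, 0.0601, 0.1955]
orientation: [0.707, -0.705, 0.038, -0.035]
force: [0.4, -0.6, -2.5]
grip_width: 0.596
```

```bash
python3 go.py .601 .112 .2
```

```text
t 6.93 ee [0.5927 0.0601 0.1955] yaw -5.95 tilt [-0.004  0.002 -1.   ] f [ 0.4 -0.6 -2.5] g 0.596 q6 0.12
shift [ 0.0028 -0.0044  0.0525] twist -0.05
```

send_rows(
  commands=[
    [0.003,0,0.015,0,0.4],
    [0.003,0,0.035,0,0.4],
    [0.003,0,0.048,0,0.4],
    [0.003,0.01,0.0525,0,0.4],
    [0.003,0.022,0.0525,0,0.4],
    [0.003,0.032,0.0525,0,0.4],
    [0.003,0.036,0.0525,0,0.4],
    [0.003,0.036,0.0525,0,0.4],
  ],
)

```text
time_s: 7.6
ee_pos: [0.5994, 0.1108, 0.1567]
orientation: [0.706, -0.706, 0.04, -0.034]
force: [0.7, -0.5, -2.4]
grip_width: 0.596
```

```bash
python3 go.py .601 .1118 .121; python3 - <<'E'
from h import *
for n,c in(("scene",(190,390,320,500)),("side",(190,360,160,370))):
    s=bot.sense();p=bot.snapshot(n)
    for l in("short_jar_center","lift_seat"):
        for d in bot.spot_point(p,l)[:2]: print(n,l,round(d["p"],2),world(p,d["centre"],s).round(4))
        for d in bot.outline_of(p,l)[:1]:
            ys,xs=np.nonzero(d["mask"]);print(round(d["p"],2),len(xs),xs.min(),xs.max(),ys.min(),ys.max())
    e=np.array(s["ee_pos"]);print("pred jar at ee",proj(p,e+[0,0,.016],s).round(1),"bottom",proj(p,e-[0,0,.02],s).round(1))
    save({"image":cv2.resize(p["image"][c[0]:c[1],c[2]:c[3]],None,fx=3,fy=3)},n+"3")
E
```

```text
t 7.6 ee [0.5994 0.1108 0.1567] yaw -6.01 tilt [-0.009  0.002 -1.   ] f [ 0.7 -0.5 -2.4] g 0.596 q6 0.2
shift [0.0018 0.0357 0.0011] twist -0.11
scene short_jar_center 0.72 [0.5972 0.1102 0.1724]
0.63 257 395 425 266 308
scene lift_seat 0.6 [0.5976 0.112  0.1001]
0.72 8248 333 480 213 399
pred jar at ee [404.6 284.9] bottom [401.  292.4]
side short_jar_center 0.63 [0.602  0.107  0.1729]
0.62 1959 216 263 225 291
side lift_seat 0.68 [0.5992 0.11   0.0974]
0.77 1547 203 299 276 319
pred jar at ee [241.7 259.1] bottom [245.1 275.1]
```

View pics/scene3.png

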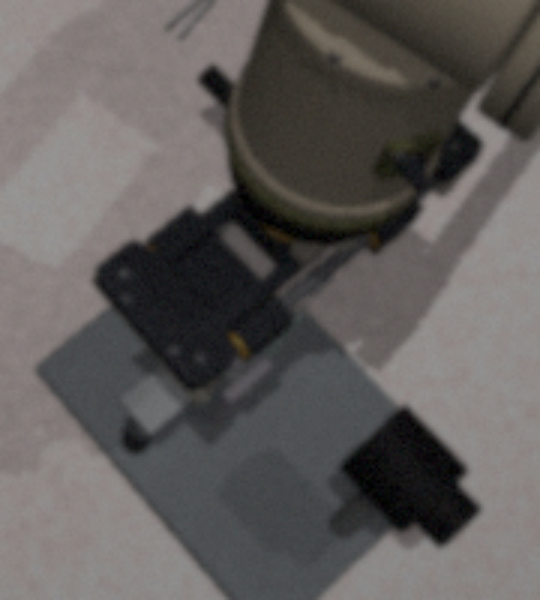

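View pics/side3.png

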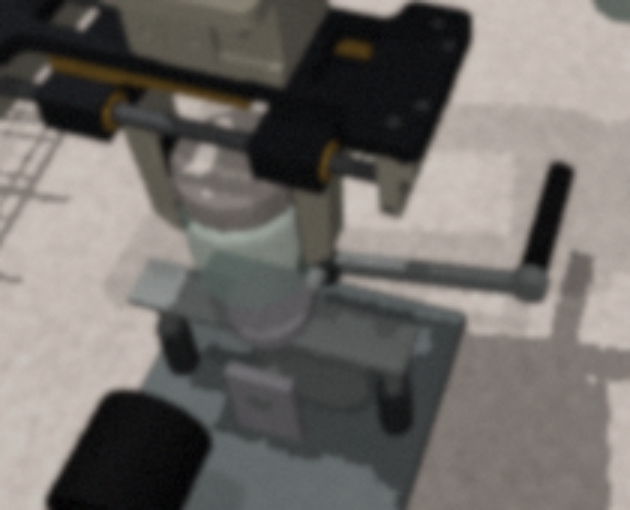

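```bash
python3 - <<'E'
from h import *
s=bot.sense();p=bot.snapshot("wrist")
for l in("short_jar_center","lift_seat","stand"):
        for d in bot.spot_point(p,l)[:2]: print(l,round(d["p"],2),world(p,d["centre"],s).round(4))
im=p["image"].copy();e=np.array(s["ee_pos"])
print("jar c",proj(p,e+[0,0,.016],s),"lid top",proj(p,e+[0,0,.052],s),"bot",proj(p,e-[0,0,.02],s),"seat",proj(p,[.601,.1118,.101],s))
print(np.array(p["tool_from_camera"]).round(3))
def circ(c,r,z,col):
    pts=[proj(p,[c[0]+r*np.cos(a),c[1]+r*np.sin(a),z],s) for a in np.linspace(0,6.28,80)]
    for q in pts: cv2.circle(im,tuple(int(v) for v in q),1,col,-1)
circ(e,.027,e[2]+.052,(255,0,0));circ(e,.028,e[2]-.02,(0,255,0));circ((.601,.1118),.021,.101,(0,0,255))
save(p,"w3");save({"image":im},"w3o")
E
```

```text
stand 0.94 [0.6034 0.1103 0.0045]
jar c [317.88546452 260.04876986] lid top [317.65387714 303.45532808] bot [318.03899427 231.27259931] seat [317.88766056 209.67258474]
[[ 1.    -0.    -0.    -0.   ]
 [-0.    -0.303  0.953 -0.167]
 [-0.    -0.953 -0.303  0.085]
 [ 0.     0.     0.     1.   ]]
```

View pics/w3.png

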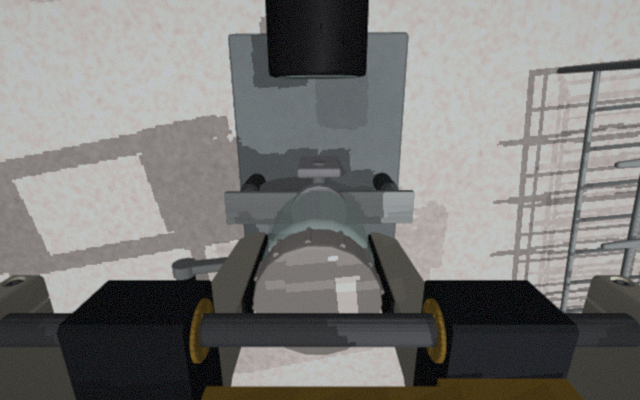

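View pics/w3o.png

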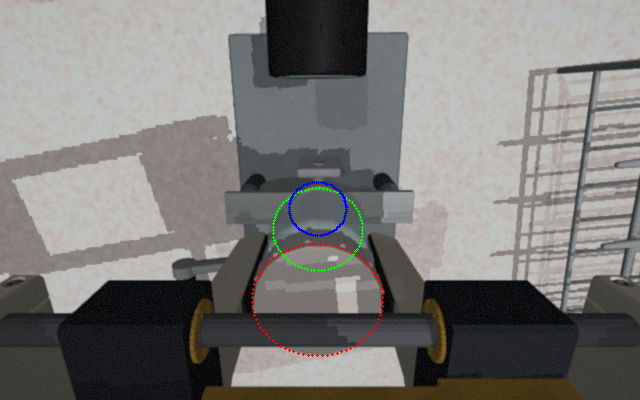

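```bash
python3 - <<'E'
import cv2
for n in("w3","w3o"):
    i=cv2.imread(f"pics/{n}.png")[140:370,210:430]
    i=cv2.convertScaleAbs(i,alpha=1.5); cv2.imwrite(f"pics/{n}z.png",cv2.resize(i,None,fx=2.6,fy=2.6,interpolation=cv2.INTER_CUBIC))
E
```

```text
(no output)
```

View pics/w3z.png

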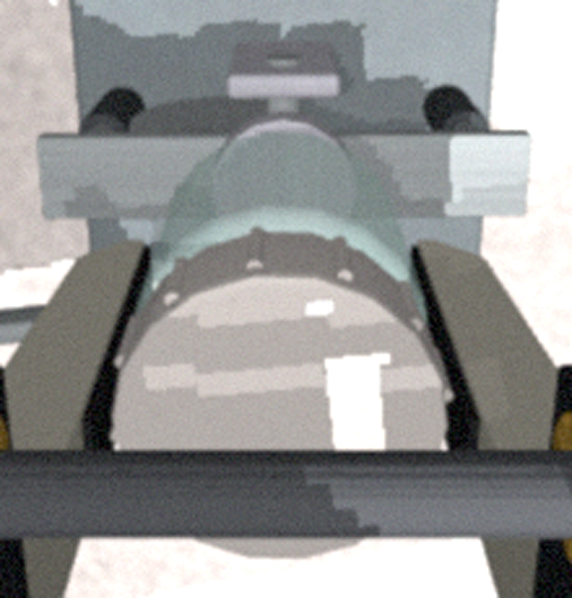

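View pics/w3oz.png

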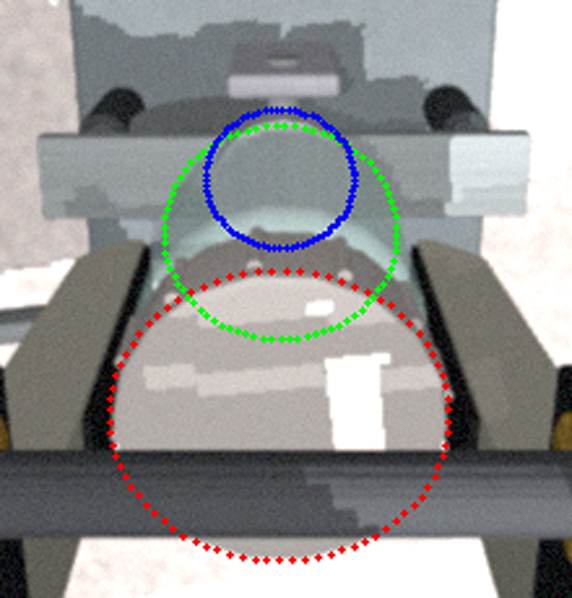

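send_rows(
  commands=[
    [0.0025,0.005,-0.001,0,0.4],
    [0.0025,0.011,-0.001,0,0.4],
    [0.0025,0.017,-0.001,0,0.4],
    [0.0025,0.022,-0.001,0,0.4],
    [0.0025,0.026,-0.001,0,0.4],
    [0.0025,0.029,-0.001,0,0.4],
    [0.0025,0.031,-0.001,0,0.4],
    [0.0025,0.031,-0.001,0,0.4],
  ],
)

```text
time_s: 8.97
ee_pos: [0.6029, 0.1109, 0.128]
orientation: [0.707, -0.706, 0.038, -0.035]
force: [0.7, -0.3, -2.8]
grip_width: 0.599
```

```bash
python3 go.py .602 .110 .121; python3 - <<'E'
from h import *
s=bot.sense();p=bot.snapshot("wrist")
im=p["image"].copy();e=np.array(s["ee_pos"])
def circ(c,r,z,col):
    for a in np.linspace(0,6.28,80):
        q=proj(p,[c[0]+r*np.cos(a),c[1]+r*np.sin(a),z],s);cv2.circle(im,tuple(int(v) for v in q),1,col,-1)
circ((.602,.110),.021,.101,(0,0,255));circ(e,.028,e[2]-.02,(0,255,0))
i=np.hstack([x[140:370,210:430] for x in(p["image"],im)])
save({"image":cv2.resize(cv2.convertScaleAbs(i,alpha=1.5),None,fx=1.8,fy=2.4)},"w4")
p=bot.snapshot("side");save({"image":cv2.resize(p["image"][190:360,160:370],None,fx=3,fy=3)},"side4")
E
```

```text
t 8.97 ee [0.6029 0.1109 0.128 ] yaw -5.94 tilt [-0.005  0.002 -1.   ] f [ 0.7 -0.3 -2.8] g 0.599 q6 0.2
shift [-0.0008  0.007  -0.001 ] twist -0.04
```

View pics/w4.png

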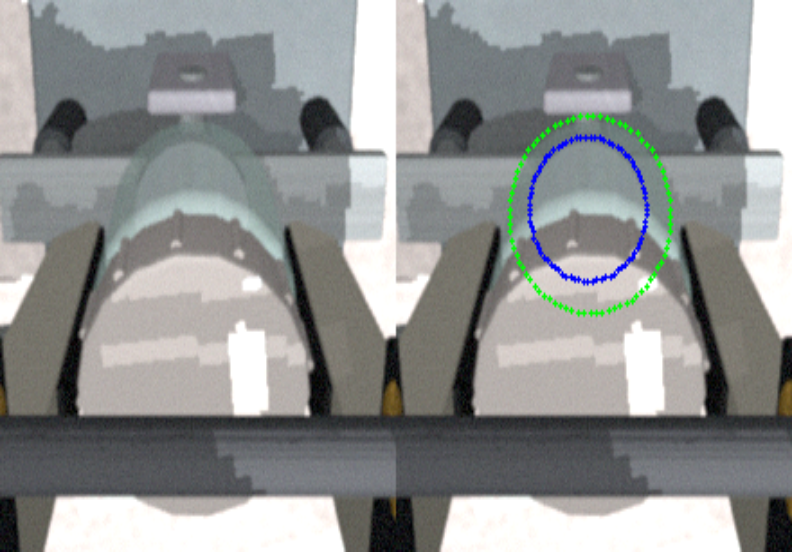

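View pics/side4.png

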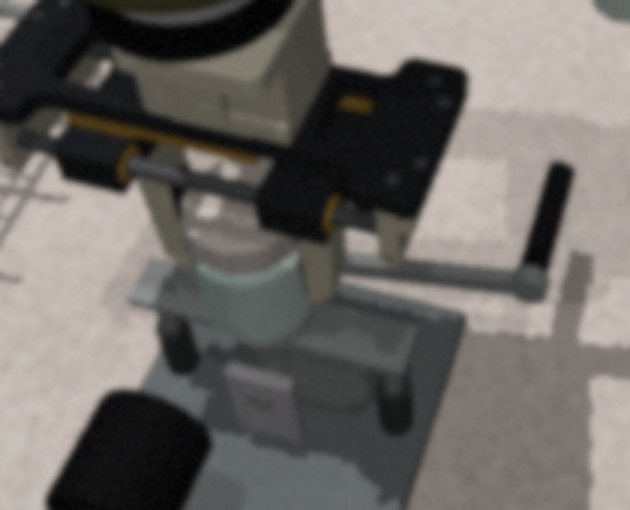

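send_rows(
  commands=[
    [-0.001,0.002,-0.001,0,0.4],
    [-0.001,0.0035,-0.001,0,0.4],
    [-0.001,0.0045,-0.001,0,0.4],
    [-0.001,0.005,-0.001,0,0.4],
    [-0.001,0.0055,-0.001,0,0.4],
    [-0.001,0.006,-0.001,0,0.4],
    [-0.001,0.006,-0.001,0,0.4],
  ],
)

```text
time_s: 9.65
ee_pos: [0.6022, 0.1101, 0.1227]
orientation: [0.707, -0.705, 0.038, -0.035]
force: [-0.5, -0.0, -2.5]
grip_width: 0.596
```

```bash
python3 go.py .602 .110 .121
```

```text
t 9.65 ee [0.6022 0.1101 0.1227] yaw -5.94 tilt [-0.004  0.002 -1.   ] f [-0.5 -0.  -2.5] g 0.596 q6 0.2
shift [-0.0002  0.0017 -0.0001] twist -0.04
```

send_rows(
  commands=[
    [0,0.0005,0,0,0.4],
    [0,0.001,0,0,0.4],
    [0,0.0015,0,0,0.4],
    [0,0.002,0,0,0.4],
    [0,0.002,0,0,0.4],
  ],
)

```text
time_s: 10.07
ee_pos: [0.6022, 0.1101, 0.1208]
orientation: [0.707, -0.705, 0.038, -0.035]
force: [0.3, -0.2, -1.9]
grip_width: 0.599
```

```bash
python3 go.py .602 .110 .121
```

```text
t 10.07 ee [0.6022 0.1101 0.1208] yaw -5.94 tilt [-0.004  0.002 -1.   ] f [ 0.3 -0.2 -1.9] g 0.599 q6 0.2
shift [-0.0002 -0.0002 -0.0001] twist -0.04
```

Slight unloading; go on in half-millimetre steps.

send_rows(
  commands=[
    [0,0.0005,0,0,0.4],
    [0,0.001,0,0,0.4],
    [0,0.001,0,0,0.4],
  ],
)

```text
time_s: 10.32
ee_pos: [0.6023, 0.1101, 0.1206]
orientation: [0.707, -0.705, 0.038, -0.035]
force: [-3.0, -1.2, 4.1]
grip_width: 0.598
```

```bash
python3 go.py .602 .110 .121
```

```text
t 10.32 ee [0.6023 0.1101 0.1206] yaw -5.94 tilt [-0.004  0.002 -1.   ] f [-3.  -1.2  4.1] g 0.598 q6 0.2
shift [-0.0003 -0.0004 -0.0001] twist -0.04
```

send_rows(
  commands=[
    [0,0,0,0,0.59],
    [0,0,0,0,0.61],
    [0,0,0,0,0.64],
    [0,0,0,0,0.7],
    [0,0,0,0,0.78],
    [0,0,0,0,0.85],
    [0,0,0,0,0.9],
    [0,0,0,0,0.9],
  ],
  force=10,
)

```text
time_s: 10.98
ee_pos: [0.6023, 0.1101, 0.1206]
orientation: [0.707, -0.705, 0.038, -0.035]
force: [0.3, 0.0, -0.1]
grip_width: 0.89
```

```bash
python3 go.py .602 .110 .121; python3 - <<'E'
from h import *
s=bot.sense();p=bot.snapshot("wrist");save(p,"w5")
p=bot.snapshot("side");save({"image":cv2.resize(p["image"][190:360,160:370],None,fx=3,fy=3)},"side5")
E
```

```text
t 10.98 ee [0.6023 0.1101 0.1206] yaw -5.94 tilt [-0.004  0.002 -1.   ] f [ 0.3  0.  -0.1] g 0.89 q6 0.2
shift [-0.0003 -0.0004 -0.0001] twist -0.04
```

View pics/w5.png

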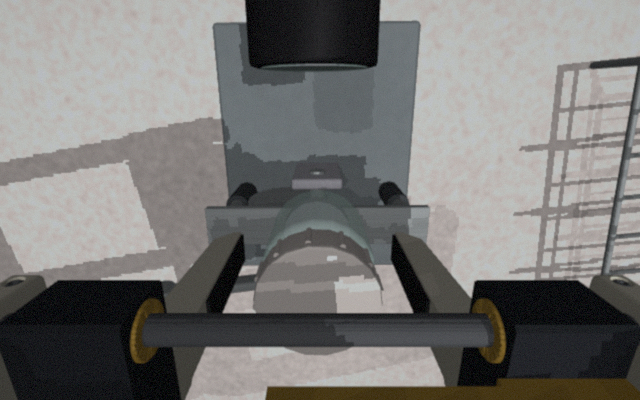

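View pics/side5.png

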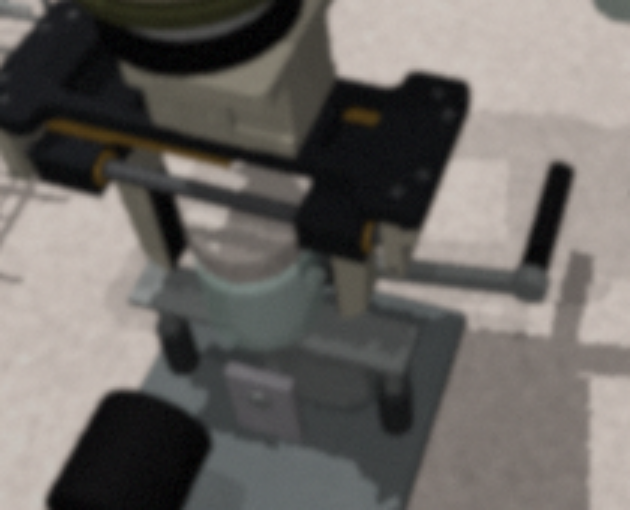

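The jar stands free of the fingers at about (318,300), upright and centred on the table and crossbar. I back off straight up.

send_rows(
  commands=[
    [0,-0.008,0,0,0.9],
    [0,-0.025,0,0,0.9],
    [0,-0.05,0,0,0.9],
    [0,-0.075,0,0,0.9],
    [0,-0.1,0,0,0.9],
    [0,-0.125,0,0,0.9],
    [0,-0.14,0,0,0.9],
    [0,-0.14,0,0,0.9],
  ],
)

```text
time_s: 11.75
ee_pos: [0.6049, 0.11, 0.2664]
orientation: [0.707, -0.705, 0.035, -0.038]
force: [0.8, -0.4, 0.9]
grip_width: 0.899
```

```bash
python3 go.py .474 .0185 .2; python3 - <<'E'
from h import *
s=bot.sense();p=bot.snapshot("wrist")
im=p["image"].copy()
def circ(c,r,z,col):
    for a in np.linspace(0,6.28,80):
        q=proj(p,[c[0]+r*np.cos(a),c[1]+r*np.sin(a),z],s);cv2.circle(im,tuple(int(v) for v in q),1,col,-1)
circ((.602,.110),.027,.173,(255,0,0));circ((.602,.110),.028,.101,(0,255,0));circ((.602,.110),.021,.101,(0,0,255))
save({"image":im},"w6")
p=bot.snapshot("side");save({"image":cv2.resize(p["image"][190:360,160:370],None,fx=3,fy=3)},"side6")
for d in bot.spot_point(p,"lever_grip")[:1]: print(d["p"],world(p,d["centre"],s))
E
```

```text
t 11.75 ee [0.6049 0.11   0.2664] yaw -5.93 tilt [ 0.004  0.003 -1.   ] f [ 0.8 -0.4  0.9] g 0.899 q6 0.2
shift [-0.121   0.0656 -0.1047] twist -0.03
0.6 [0.47375857 0.01246703 0.07896817]
```

View pics/w6.png

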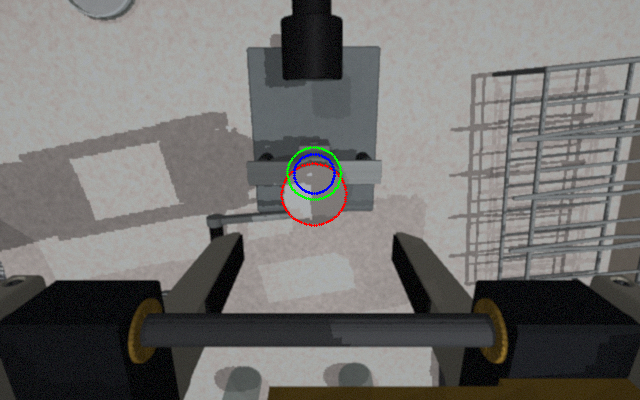

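View pics/side6.png

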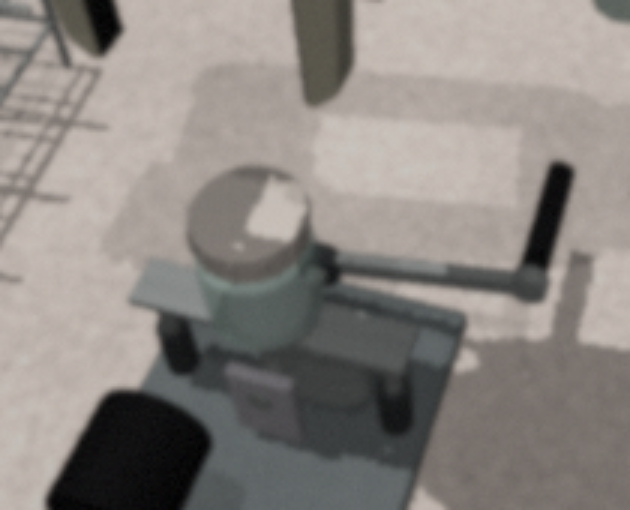

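The jar stands upright and its outline matches the prediction; the fingers are clear. Next I go above the grip.

send_rows(
  commands=[
    [-0.03,0,-0.025,0,0.9],
    [-0.06,0,-0.05,0,0.9],
    [-0.09,0.01,-0.08,0,0.9],
    [-0.115,0.03,-0.1,0,0.9],
    [-0.12,0.06,-0.106,0,0.9],
    [-0.12,0.09,-0.106,0,0.7],
    [-0.12,0.1,-0.106,0,0.6],
    [-0.12,0.1,-0.106,0,0.5],
  ],
)

```text
time_s: 12.57
ee_pos: [0.4684, 0.0171, 0.1556]
orientation: [0.707, -0.705, 0.041, -0.032]
force: [-0.6, -0.7, -0.2]
grip_width: 0.737
```

```bash
python3 go.py .4749 .0175 .057; python3 - <<'E'
from h import *
s=bot.sense();p=bot.snapshot("wrist");im=p["image"].copy()
for dx,dy in((0,0),(0,.038),(0,-.038)):
    q=proj(p,[.4749+.1022*dy,.0175+.9948*dy,.076],s);print(q.round(1));cv2.circle(im,tuple(int(v) for v in q),2,(255,0,0),-1)
save({"image":im},"w7")
for d in bot.spot_point(p,"lever_grip")[:1]: print(d["p"],world(p,d["centre"],s))
E
```

```text
t 12.57 ee [0.4684 0.0171 0.1556] yaw -5.95 tilt [-0.013  0.003 -1.   ] f [-0.6 -0.7 -0.2] g 0.737 q6 0.03
shift [0.0078 0.0985 0.0009] twist -0.05
[327.3 199.1]
[327.6 151.8]
[326.9 242.3]
0.92 [0.47560992 0.01337283 0.07648169]
```

View pics/w7.png

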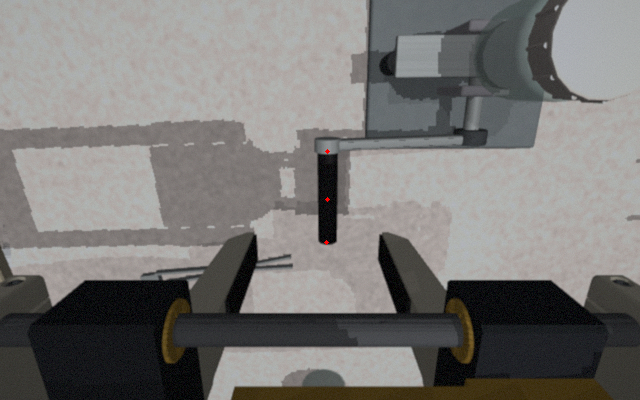

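send_rows(
  commands=[
    [0.008,0.01,-0.001,0,0.5],
    [0.008,0.03,-0.001,0,0.5],
    [0.008,0.05,-0.001,0,0.5],
    [0.008,0.07,-0.001,0,0.5],
    [0.008,0.085,-0.001,0,0.5],
    [0.008,0.095,-0.001,0,0.5],
    [0.008,0.0985,-0.001,0,0.5],
    [0.008,0.0985,-0.001,0,0.5],
  ],
)

```text
time_s: 13.33
ee_pos: [0.4793, 0.0157, 0.0619]
orientation: [0.707, -0.705, 0.039, -0.034]
force: [-0.0, 0.1, 0.6]
grip_width: 0.494
```

```bash
python3 go.py .4752 .0165 .057; python3 - <<'E'
from h import *
p=bot.snapshot("side");save({"image":cv2.resize(p["image"][150:360,160:400],None,fx=2.8,fy=2.8)},"side8")
E
```

```text
t 13.33 ee [0.4793 0.0157 0.0619] yaw -5.89 tilt [-0.006  0.002 -1.   ] f [-0.   0.1  0.6] g 0.494 q6 0.03
shift [-0.0041  0.0049  0.0003] twist 0.01
```

View pics/side8.png

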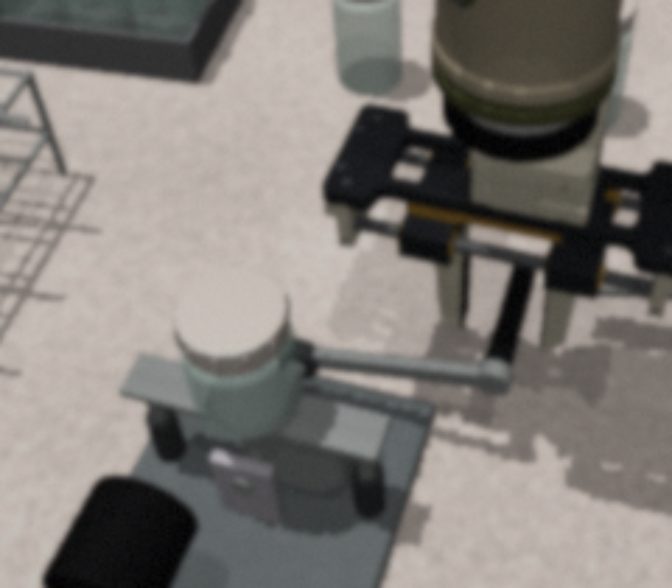

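send_rows(
  commands=[
    [-0.004,0.005,0,0,0.45],
    [-0.004,0.005,0,0,0.3],
    [-0.004,0.005,0,0,0.2],
    [-0.004,0.005,0,0,0.1],
    [-0.004,0.005,0,0,0.1],
    [-0.004,0.005,0,0,0.1],
    [-0.004,0.005,0,0,0.1],
    [-0.004,0.005,0,0,0.1],
  ],
  force=20,
)

```text
time_s: 14.05
ee_pos: [0.4749, 0.0161, 0.0576]
orientation: [0.707, -0.706, 0.039, -0.034]
force: [-5.9, -0.2, 4.1]
grip_width: 0.165
```

```bash
python3 go.py .4752 .0165 .057
```

```text
t 14.05 ee [0.4749 0.0161 0.0576] yaw -5.89 tilt [-0.007  0.002 -1.   ] f [-5.9 -0.2  4.1] g 0.165 q6 0.03
shift [0.0003 0.0006 0.0004] twist 0.01
```

```bash
cat > arc.py <<'E'
import sys
from h import *
S=np.array([.4749,.0161,.0576]);ex=np.array([.9948,-.1025,0])
s=bot.sense();M=Rt(s);e=np.array(s["ee_pos"])
r=(e-S);a=r@ex-.1169;b=r[2]+.027;print("ee",e.round(4),"phi now",np.degrees(np.arctan2(-a,b)).round(2),"rad",np.hypot(a,b).round(4),"f",s["force"].round(1),"g",round(s["grip_width"],3),"t",round(s["time_s"],2),"lat",(r@[.1025,.9948,0]).round(4),"tilt",M[:,1].round(3))
for f in map(float,sys.argv[1:]):
    p=np.radians(f);P=S+ex*(.1169-.12*np.sin(p))+[0,0,.12*np.cos(p)-.027]
    print(f,(M.T@(P-e)).round(4))
E
python3 arc.py 76 74 71.5 68.5 65.5 62 58.5 55
```

```text
ee [0.4749 0.0161 0.0576] phi now 77.01 rad 0.12 f [-5.9 -0.2  4.1] g 0.165 t 14.05 lat 0.0 tilt [-0.007  0.002 -1.   ]
76.0 [ 0.0004 -0.0021 -0.    ]
74.0 [ 0.0015 -0.0061 -0.    ]
71.5 [ 0.003  -0.0111 -0.    ]
68.5 [ 0.0051 -0.0171  0.    ]
65.5 [ 0.0075 -0.0229  0.    ]
62.0 [ 0.0107 -0.0295  0.    ]
58.5 [ 0.0143 -0.0358  0.    ]
55.0 [ 0.0183 -0.042   0.    ]
```

send_rows(
  commands=[
    [0.0005,-0.002,0,0,0.1],
    [0.0015,-0.006,0,0,0.1],
    [0.003,-0.011,0,0,0.1],
    [0.005,-0.017,0,0,0.1],
    [0.0075,-0.023,0,0,0.1],
    [0.0105,-0.0295,0,0,0.1],
    [0.0145,-0.036,0,0,0.1],
    [0.0185,-0.042,0,0,0.1],
  ],
)

```text
time_s: 14.72
ee_pos: [0.4913, 0.0144, 0.0995]
orientation: [0.707, -0.705, 0.041, -0.032]
force: [-14.1, 1.6, 3.6]
grip_width: 0.164
```

```bash
python3 arc.py 55 53 50 47 44 41 38 35 32 29
```

```text
ee [0.4913 0.0144 0.0995] phi now 55.57 rad 0.1218 f [-14.1   1.6   3.6] g 0.164 t 14.72 lat 0.0 tilt [-0.013  0.003 -1.   ]
55.0 [ 0.0022  0.     -0.    ]
53.0 [ 0.0046 -0.0034 -0.    ]
50.0 [ 0.0084 -0.0084 -0.    ]
47.0 [ 0.0125 -0.0131 -0.    ]
44.0 [ 0.0169 -0.0177 -0.    ]
41.0 [ 0.0215 -0.022   0.    ]
38.0 [ 0.0262 -0.026   0.    ]
35.0 [ 0.0313 -0.0299  0.    ]
32.0 [ 0.0364 -0.0334  0.    ]
29.0 [ 0.0418 -0.0366  0.    ]
```

send_rows(
  commands=[
    [0.003,-0.0045,0,0,0.1],
    [0.007,-0.0095,0,0,0.1],
    [0.011,-0.0145,0,0,0.1],
    [0.0155,-0.019,0,0,0.1],
    [0.02,-0.0235,0,0,0.1],
    [0.025,-0.0275,0,0,0.1],
    [0.03,-0.0315,0,0,0.1],
    [0.035,-0.035,0,0,0.1],
  ],
)

```text
time_s: 15.38
ee_pos: [0.5248, 0.011, 0.1363]
orientation: [0.707, -0.705, 0.042, -0.03]
force: [-20.4, 2.0, 18.2]
grip_width: 0.162
```

```bash
python3 arc.py 30 28 26 24 22 20 18 16 14 12; python3 - <<'E'
from h import *
p=bot.snapshot("side");save({"image":cv2.resize(p["image"][150:360,160:400],None,fx=2.8,fy=2.8)},"side9")
E
```

```text
ee [0.5248 0.011  0.1363] phi now 32.28 rad 0.125 f [-20.4   2.   18.2] g 0.162 t 15.38 lat 0.0001 tilt [-0.018  0.003 -1.   ]
30.0 [ 0.0068  0.0017 -0.0001]
28.0 [ 0.0105 -0.0004 -0.0001]
26.0 [ 0.0142 -0.0024 -0.0001]
24.0 [ 0.0179 -0.0042 -0.0001]
22.0 [ 0.0217 -0.0059 -0.0001]
20.0 [ 0.0256 -0.0075 -0.0001]
18.0 [ 0.0296 -0.0089 -0.0001]
16.0 [ 0.0335 -0.0102 -0.0001]
14.0 [ 0.0376 -0.0114 -0.0001]
12.0 [ 0.0416 -0.0124 -0.0001]
```

View pics/side9.png

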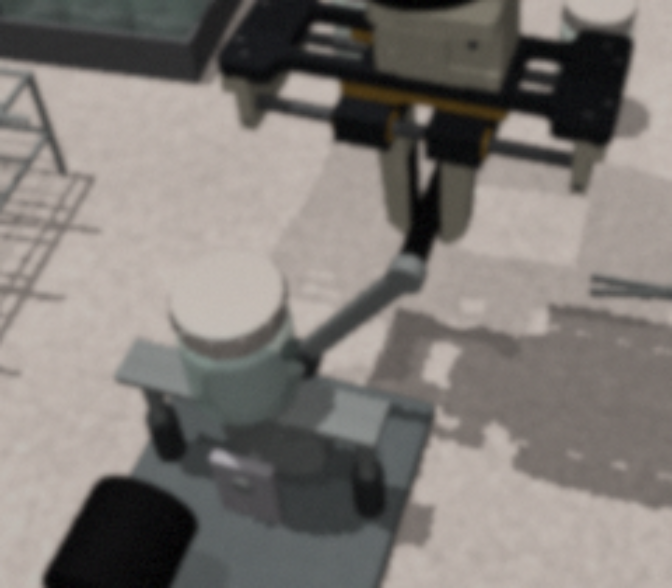

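```bash
python3 - <<'E'
from h import *
p=bot.snapshot("side")
ex=np.array([.9948,-.1025,0]);ey=np.array([.1025,.9948,0]);O=np.array([.602,.110,0])
im=cv2.resize(p["image"][150:360,160:400],None,fx=2.8,fy=2.8)
for f in(77,45,40,36,32,28,24):
    a=np.radians(f);P=O+ex*(-.12*np.sin(a))-ey*.060+[0,0,.05+.12*np.cos(a)]
    q=proj(p,P,None);z=(q-[160,150])*2.8;print(f,q.round(1),z.round(0));cv2.circle(im,tuple(int(v) for v in z),2,(255,0,0),-1)
print((proj(p,O-ey*.06+[0,0,.05],None)-[160,150])*2.8)
save({"image":im},"side10")
E
```

```text
77 [335.8 284.8] [492. 378.]
45 [316.2 257.1] [437. 300.]
40 [311.1 252.9] [423. 288.]
36 [306.7 249.7] [411. 279.]
32 [302.1 246.5] [398. 270.]
28 [297.2 243.6] [384. 262.]
24 [292.1 240.8] [370. 254.]
[299.25250529 355.34741008]
```

View pics/side10.png

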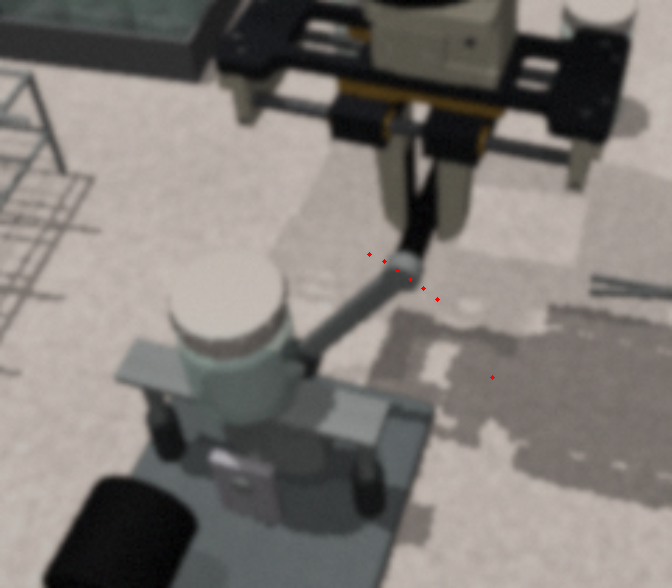

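send_rows(
  commands=[
    [0.004,-0.0035,0,0,0.1],
    [0.0075,-0.0057,0,0,0.1],
    [0.0115,-0.0078,0,0,0.1],
    [0.0155,-0.0097,0,0,0.1],
    [0.0195,-0.0115,0,0,0.1],
    [0.0235,-0.013,0,0,0.1],
    [0.0275,-0.0145,0,0,0.1],
    [0.032,-0.016,0,0,0.1],
  ],
  force=12,
)

```text
time_s: 16.15
ee_pos: [0.5593, 0.0075, 0.1547]
orientation: [0.707, -0.705, 0.041, -0.032]
force: [-7.7, 2.8, 5.4]
grip_width: 0.167
```

```bash
python3 arc.py 16 14 12 10 8 6 4 2 1 0; python3 - <<'E'
from h import *
p=bot.snapshot("side")
save({"image":cv2.resize(p["image"][150:360,160:400],None,fx=2.8,fy=2.8)},"side11")
E
```

```text
ee [0.5593 0.0075 0.1547] phi now 14.5 rad 0.1282 f [-7.7  2.8  5.4] g 0.167 t 16.15 lat 0.0001 tilt [-0.013  0.003 -1.   ]
16.0 [-0.0008  0.0087 -0.0001]
14.0 [ 0.0032  0.0076 -0.0001]
12.0 [ 0.0073  0.0066 -0.0001]
10.0 [ 0.0114  0.0058 -0.0001]
8.0 [ 0.0155  0.005  -0.0001]
6.0 [ 0.0196  0.0045 -0.0001]
4.0 [ 0.0238  0.0041 -0.0001]
2.0 [ 0.028   0.0038 -0.0001]
1.0 [ 0.0301  0.0037 -0.0001]
0.0 [ 0.0322  0.0037 -0.0001]
```

View pics/side11.png

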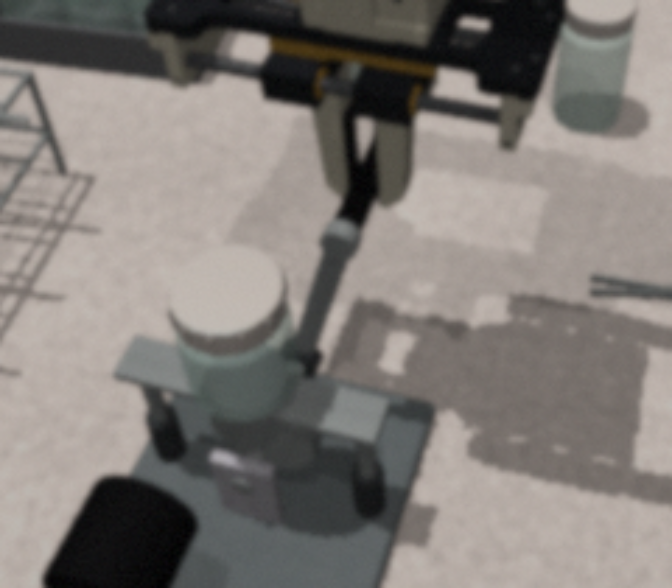

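send_rows(
  commands=[
    [0.0055,-0.001,0,0,0.1],
    [0.01,-0.002,0,0,0.1],
    [0.0145,-0.0025,0,0,0.1],
    [0.019,-0.003,0,0,0.1],
    [0.0235,-0.0035,0,0,0.1],
    [0.0275,-0.004,0,0,0.1],
    [0.0305,-0.004,0,0,0.1],
    [0.0305,-0.004,0,0,0.1],
  ],
)

```text
time_s: 16.87
ee_pos: [0.5918, 0.004, 0.1602]
orientation: [0.707, -0.706, 0.04, -0.033]
force: [-5.0, 1.9, 6.6]
grip_width: 0.168
```

```bash
python3 arc.py 4 2 1 0 -1; python3 - <<'E'
from h import *
s=bot.sense();p=bot.snapshot("side")
save({"image":cv2.resize(p["image"][150:360,160:400],None,fx=2.8,fy=2.8)},"side12")
save(bot.snapshot("wrist"),"w12")
save({"image":cv2.resize(bot.snapshot("scene")["image"][190:390,320:500],None,fx=3,fy=3)},"sc12")
for d in bot.spot_point(p,"lever_grip")[:1]: print(d["p"],world(p,d["centre"],s))
E
```

```text
ee [0.5918 0.004  0.1602] phi now -0.28 rad 0.1296 f [-5.   1.9  6.6] g 0.168 t 16.87 lat -0.0001 tilt [-0.01   0.002 -1.   ]
4.0 [-0.0089  0.01    0.0001]
2.0 [-0.0047  0.0097  0.0001]
1.0 [-0.0026  0.0097  0.0001]
0.0 [-0.0005  0.0096  0.0001]
-1.0 [0.0016 0.0096 0.0001]
0.91 [0.59078782 0.00309008 0.16968993]
```

View pics/side12.png

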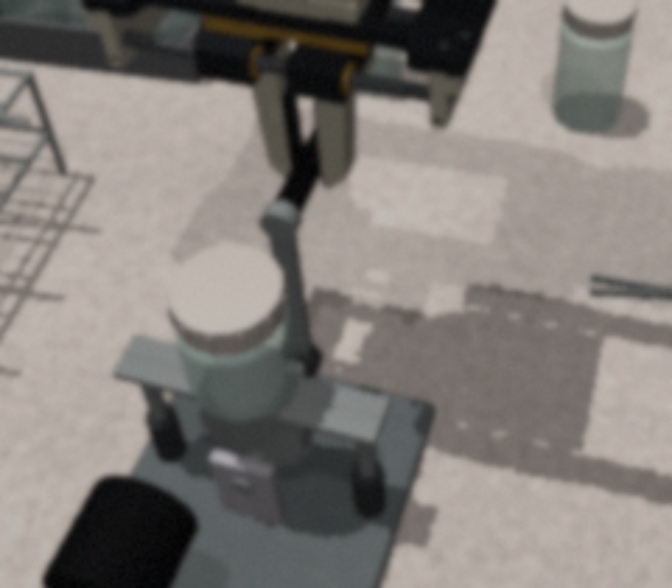

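View pics/w12.png

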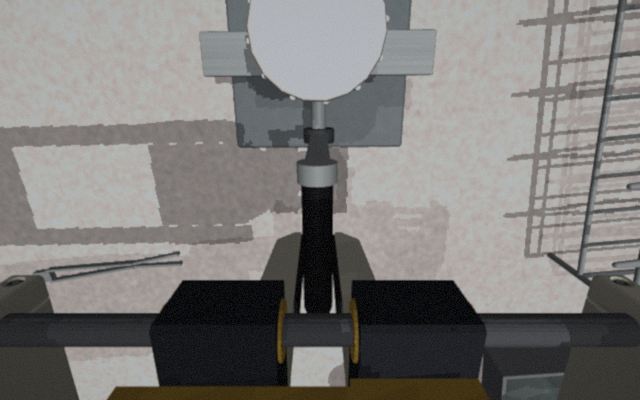

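View pics/sc12.png

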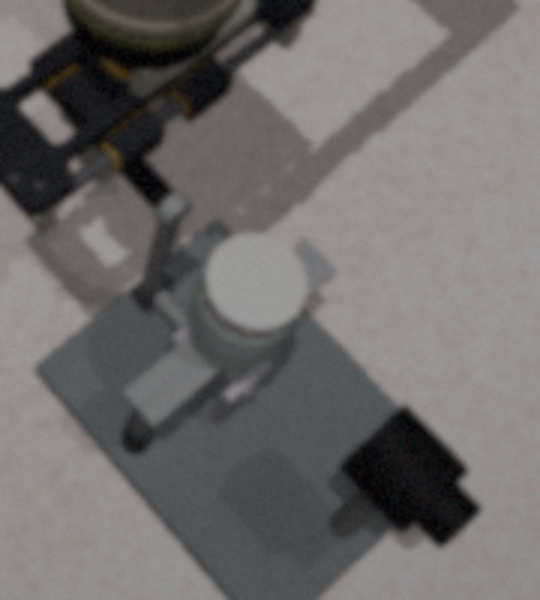

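```bash
python3 - <<'E'
from h import *
s=bot.sense();M=Rt(s);e=np.array(s["ee_pos"])
p=bot.snapshot("wrist");T=np.array(p["tool_from_camera"]);K=np.array(p["K"])
save({"image":cv2.resize(p["image"][90:330,240:400],None,fx=2.5,fy=2.5)},"w13")
ex=np.array([.9948,-.1025,0]);ey=np.array([.1025,.9948,0]);O=np.array([.602,.110,0])
o=M@T[:3,3]+e
for n,uv,z in(("collar",(317,172),.17),("hub",(319,133),.05),("bar near",(318,300),.17),("shaft",(319,113),.05),("lid",(317.5,30),.190),("cross L",(200,55),.108),("cross R",(436,52),.108)):
    d=M@T[:3,:3]@np.linalg.inv(K)@np.array([*uv,1]);P=o+d*(z-o[2])/d[2]-O
    print(n,"stand x %.4f y %.4f"%(P@ex,P@ey))
for n in("side","scene"):
    q=bot.snapshot(n)
    for f in(4,0,-4):
        a=np.radians(f);print(n,f,[proj(q,O+ex*(-.12*np.sin(a)*k)-ey*.06+[0,0,.05+.12*np.cos(a)*k],None).round(1) for k in(0,1)])
    for l in("lever_grip","short_jar_center","lift_seat"):
        for d in bot.spot_point(q,l)[:1]:
            w=world(q,d["centre"],s);print(n,l,round(d["p"],2),w.round(4),"stand",((w-O)@ex).round(4),((w-O)@ey).round(4))
E
```

```text
collar stand x -0.0000 y -0.0611
hub stand x 0.0003 y -0.0572
bar near stand x 0.0005 y -0.1353
shaft stand x 0.0003 y -0.0408
lid stand x 0.0004 y -0.0005
cross L stand x -0.0737 y -0.0016
cross R stand x 0.0729 y -0.0001
side 4 [array([266.9, 276.9]), array([265.2, 230.1])]
side 0 [array([266.9, 276.9]), array([259.8, 228.7])]
side -4 [array([266.9, 276.9]), array([254.4, 227.6])]
side lever_grip 0.65 [0.5932 0.0024 0.1726] stand 0.0022 -0.108
side short_jar_center 0.87 [0.6019 0.1078 0.1525] stand 0.0002 -0.0022
side lift_seat 0.79 [0.5977 0.1128 0.1149] stand -0.0046 0.0023
scene 4 [array([369.8, 284.3]), array([381.2, 256. ])]
scene 0 [array([369.8, 284.3]), array([377.4, 258.9])]
scene -4 [array([369.8, 284.3]), array([373.6, 261.9])]
scene lever_grip 0.63 [0.5943 0.0061 0.171 ] stand 0.003 -0.1042
scene short_jar_center 0.55 [0.6004 0.1104 0.1521] stand -0.0016 0.0002
scene lift_seat 0.68 [0.6008 0.1118 0.1187] stand -0.0014 0.0017
```

View pics/w13.png

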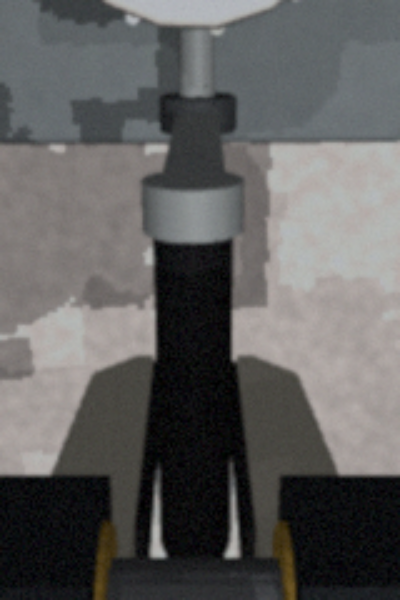

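send_rows(
  commands=[
    [0.0003,0,0,0,0.1],
    [0.0003,0,0,0,0.1],
    [0.0003,0,0,0,0.1],
    [0.0003,0,0,0,0.1],
    [0.0003,0,0,0,0.1],
    [0.0003,0,0,0,0.1],
  ],
)

```text
time_s: 18.02
ee_pos: [0.5918, 0.0039, 0.1604]
orientation: [0.707, -0.706, 0.04, -0.033]
force: [-4.5, 0.9, 0.7]
grip_width: 0.168
```

```bash
python3 arc.py 0; python3 - <<'E'
from h import *
s=bot.sense();M=Rt(s);e=np.array(s["ee_pos"])
p=bot.snapshot("wrist");save(p,"w14")
save(bot.snapshot("scene"),"sc14")
print(s["time_s"],abs(s["joint_vel"]).max())
E
```

```text
ee [0.5918 0.0039 0.1604] phi now -0.27 rad 0.1298 f [-4.5  0.9  0.7] g 0.168 t 18.02 lat -0.0001 tilt [-0.01   0.002 -1.   ]
0.0 [-0.0005  0.0098  0.0001]
18.0167 0.0023914668991958238
```

View pics/w14.png

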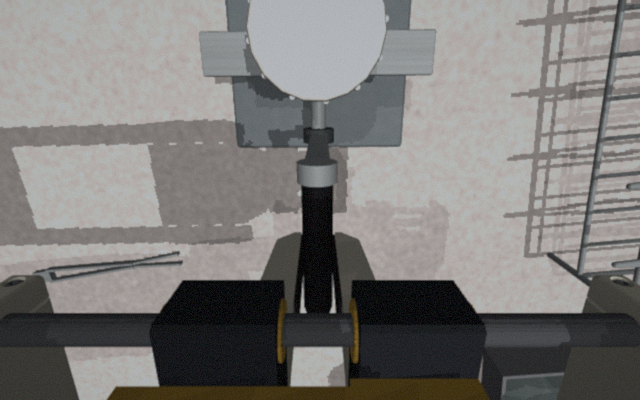

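View pics/sc14.png

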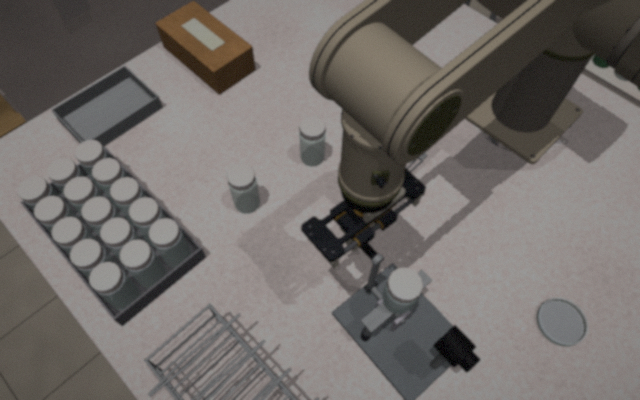

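The lever is upright and steady: the collar at (317,172) is in line with the hub at (319,133). The jar stands raised on the table with its lid at (317,32), and nothing else has moved. I hand the job in.

```bash
python3 -c "
from h import *
print(bot.close_job())"
```

```text
the job is handed in; nothing more can be done
None
```

The short jar stands upright on the stand's round table with the lever straight up, and I handed the job in while the gripper still held the lever there. The clock read about 18 s of the 64 s allowed.

**Jar:** I lowered it in small steps until the contact force was about 4 N, with the lever still down, then let go and backed off straight up. After the lift, the wrist view put its lid within 1 mm of the table's middle. The networks put the jar within about 2 mm sideways, at 0.152 m height against 0.154 m expected.

**Lever:** I held the grip bar and swung it through its arc. In the wrist view the bar is 0.3 mm out of line with the shaft, well under 1° from upright. The hold was steady at about 4.5 N. The networks put the bar 2–3 mm off upright, up to about 1.5°; I trusted the wrist view.

**One disagreement:** the bar rolled about 10 mm towards the fingertips during the swing, so the tool ended higher than my arc model. Around mid-swing the force reached about 27 N. I widened the arc and cut the grip from 20 N to 12 N, after which the force fell.

The last pictures show the tall jars, tweezers, rack and dish apparently where they were.

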